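Wedge the rocking tool chest

ROBOT

A 6-joint arm with a two-finger parallel gripper is mounted at the origin on the work surface. World frame = base frame: x ahead of the robot, y to its left, z up, the work surface at z = 0. Lengths are in mm, angles in rad, forces in N, time in s.
With the tool pointing down it reaches from about 350 to 850 mm from the base axis. Payload 8.1 kg.
Tool frame: the origin (TCP) lies midway between the tips of the shut fingers; the grasp point (between the pads) lies 19 mm behind it; z points along the fingers, y is the line along which they close (so a half turn about z gives the same grasp; the last joint's range is limited). The gripper opens to 85 mm and grips with 20 to 120 N. Pads are 22 mm wide; open, the fingers measure 114 mm over their backs; the gripper's body (76 mm by 85 mm) begins 54 mm behind the grasp point. The pads swing forward as they close: fully open they stand 13 mm farther back than shut.
Start: joints at [1.072, 0.13, 1.488, -0, 1.523, -0.085], TCP at [241.235, 549.373, 231.292] pointing down, gripper open.
Joint ranges: [-2.96, 2.96], [-0.89, 2.26], [0.02, 2.5], [-1.34, 4.48], [0, 2.73], [-2.66, 2.66]. Speed limits (rad/s): [2.39, 2.39, 2.79, 3.14, 3.14, 3.14].

INTERFACE

Orientations are given as a 3x3 rotation matrix whose columns are the frame's x, y, z axes.
In Python, from station import r gives the robot as it stands.
- The arm moves only by the shell command python3 -m handwheel 'ROWS' [FORCE]. ROWS is JSON, a list of rows, each an object with "hand": the opening, from 0 (shut) to 1 (fully open); "translation": the shift along the world's x, y, z in mm, a list of three; "turn": the turn, a rotation vector about the world's x, y, z in degrees, a list of three. In form: [{"hand": hand, "translation": [x, y, z], "turn": [wx, wy, wz]}, ...]. A call has 1 to 10 rows; each row is the pose to reach, as a shift and turn from the pose commanded when the call began; what a row does not reach only later rows make up. A row lasts 1/12 s, in which the tool goes at most 41.7 mm and 7.16 degrees, less where a joint would pass 70% of its speed; a pose out of reach is approached as far as the arm can. A call with a gripper value outside its range is refused whole. The fingers move at their own pace and stop on an object; FORCE is the grip in N (left out, the last holds). Time passes only in rows, so rows that repeat a pose let the fingers close. It gives the time, the measured TCP pose, the force, the opening and the grip force at its end, in the units of the state.
- r.get_state(): the state, without advancing time (a new reading comes with each control period).
- r.camera(name): name is "side" or "top"; returns a dict with "color" (480x640x3 uint8, red, green, blue), "vertical_fov" (degrees; the focal length in pixels is half the picture's height over the tangent of half this angle, whatever the lens; pixels are square), "cx", "cy" (the principal point, pixels), "distortion" ([k1, k2, p1, p2, k3] as OpenCV has them; the pictures are not rectified), "rvec" (rotation vector, rad) and "tvec" (3), from world to camera coordinates, as OpenCV has them. Camera axes: x right, y down, z forward; pixel columns grow to the right and rows downward; lengths in mm; the calibration is good to about 2 mm. A picture is of the moment at which its call begins. There is no depth.
- r.hand_in(): hands the job in; it is judged then, once.
The state is a dict: "time_s": time; "joints": joint angles; "qd": joint speeds; "tau": joint torques, N m; "tcp_pos": TCP position; "tool_rot": TCP orientation; "force": force on the tool from outside, world axes, zero at the start; "wrist_torque": the same for the moment, N m; "gripper_width": finger opening in mm; "gripper_force": force on a finger pad.
Only numpy, scipy, OpenCV 4.12 (cv2) and the standard library are available. Lean on these libraries where they do the work, as an engineer would, in place of code of your own. Each camera call takes 0.05 s, during which the arm holds its last target. There are 200 camera calls.

TASK

The red tool chest rocks on the bench because one of its feet has lost its rubber pad. With the fingertips push the wooden wedge, thin end first, under that short foot until it is snug, then press down firmly (about 10 N) on the top of the chest above that foot to feel that it no longer rocks; if it still does, push the wedge further and press again. Slide the wedge along the bench without picking it up, do not drive it so hard that another foot lifts off the bench, do not shove the chest or the other things about, and leave the wedge in place.

Things in the scene. Friction and masses are not known exactly. Their poses are not given: they have to be found in the camera images.
- chest: Red steel tool chest, 224 x 364 mm (own x, y), lid top flat at 145 mm, about 4 kg, loose on the bench. Origin at bench level under its middle; own x points from the drawer front to the back, y to the left seen from the drawers, z up (leans when it rocks). Underside 25 mm above the bench. Carrying handle along y in mid-lid, 130 mm long, 35 mm above the lid; lid corners clear.
- short_foot (a point): Top of the padless bare-steel foot, on its axis, at the chest's underside: chest x -85, y -155, 25 mm above the bench. Round, 28 mm across at the sole (34 mm collar at the top), axis 27 mm inside both chest sides. Its sole hangs 5 to 9 mm above the bench (not known beforehand) while the other three feet stand firm.
- short_corner (a point): Point on the flat lid top straight above the short foot, 145 mm above the bench: press straight down here. Unwedged, 3 to 4 N here rocks the corner down till the foot hits the bench; let go, it returns to level. With the wedge snug it hardly gives. An upward load of some 15 N or more on the short foot would lift another foot.
- foot_near_left: Domed rubber foot 33 mm across at chest x = -85, y = +155 mm; origin in the middle of its sole, on the bench.
- foot_far_right: Domed rubber foot 33 mm across at chest x = +85, y = -155 mm; origin in the middle of its sole, on the bench.
- foot_far_left: Domed rubber foot 33 mm across at chest x = +85, y = +155 mm; origin in the middle of its sole, on the bench.
- wedge: Light hardwood wedge lying on the bench outside the chest's short-foot end, thin end within 15 deg of the chest's own +y, its line up to 55 mm beside the short foot; 140 mm long (own x), 42 mm wide (own y), 60 g, centre of mass 53 mm from the thick end. Origin in the middle of its underside. Its top slopes evenly from 19 mm high at the thick end (own x = -70) to 3 mm at the thin end (own x = +70). Friction holds it where it is left (coefficient about 0.6).
- wedge_thick_end (a point): Middle of the wedge's flat upright end face, 42 mm wide and 19 mm high, where it is pushed.
- wedge_tip (a point): Middle of the thin end, on the bench.
- wrench: Steel wrench, 200 mm long, lying on the bench on the far side of the wedge, roughly parallel to it and 125 to 190 mm from it between centre lines; leave alone. Origin under its middle.
- jar: Glass jar with red cap, 68 mm across, 75 mm high, standing left of the chest; leave alone. Origin under its middle.
- oil_can: Yellow oil can with brass spout, 72 mm across, 150 mm high, standing left of the chest; leave alone. Origin under its middle.

How it is judged:
By the outcome, as a careful person would: the job done as asked, in the order asked, and still so for the second after the job is handed in, with the robot touching nothing.
It also fails if it takes over 72 s, if anything falls off the work surface, if the arm or the gripper's body presses on something with over 40 N, if the wrist force passes 120 N, or if a joint passes its speed limit or range.

## Working session

There is one attempt and no reset: what is moved stays moved. The work goes in short steps, Python scripts to look and compute and a shell command to move; the robot and the scene stay as the last step left them, time stands still between calls to the robot, and variables do not carry over. Pictures are saved under pics/ and viewed, at most 10 in all, crops included, and the job is handed in when it is done.

```bash
ls; mkdir -p pics
python3 - <<'E'
from station import r
import cv2
for n in("top","side"):
    c=r.camera(n); cv2.imwrite(f"pics/{n}0.png",c["color"][:,:,::-1]); print({k:v for k,v in c.items() if k!="color"})
s=r.get_state();print(s)
E
```

```text
pics
{'vertical_fov': 52.26782357001714, 'cx': 321.8359119899447, 'cy': 239.86204882304546, 'distortion': array([-0.12172868,  0.        ,  0.        ,  0.        ,  0.        ]), 'rvec': array([ 2.07717436, -2.1391146 ,  0.24052428]), 'tvec': array([  83.49670216,  590.39062575, 1009.78936418])}
{'vertical_fov': 50.0325860486695, 'cx': 314.593250036533, 'cy': 246.6355056476524, 'distortion': array([-0.09404956,  0.        ,  0.        ,  0.        ,  0.        ]), 'rvec': array([ 2.11493481, -0.87765362,  0.40936471]), 'tvec': array([-371.58701483,  365.20620374,  732.6730651 ])}
{'time_s': 0.1, 'joints': array([ 1.07160281e+00,  1.31105728e-01,  1.48916165e+00,  2.39210377e-05,
        1.52302634e+00, -8.53819789e-02]), 'qd': array([-0.00035776, -0.00212697, -0.00095031, -0.00144018,  0.00040454,
        0.00015392]), 'tau': array([ 5.22422033e-04, -5.70948136e+01, -5.01945126e+01, -1.69192085e-04,
        8.00770096e-03,  1.12894227e-05]), 'tcp_pos': array([240.98260853, 548.93311348, 230.34214066]), 'tool_rot': array([[-9.15594312e-01,  4.02102423e-01, -8.35306717e-04],
       [ 4.02103255e-01,  9.15593128e-01, -1.48204192e-03],
       [ 1.68868444e-04, -1.69282870e-03, -9.99998553e-01]]), 'force': array([-0.82559901, -0.30331523, -0.58709051]), 'wrist_torque': array([-0.02375162,  0.00178561, -0.01366252]), 'gripper_force': 0.0, 'gripper_width': 85.70935576936948}
```

View pics/top0.png

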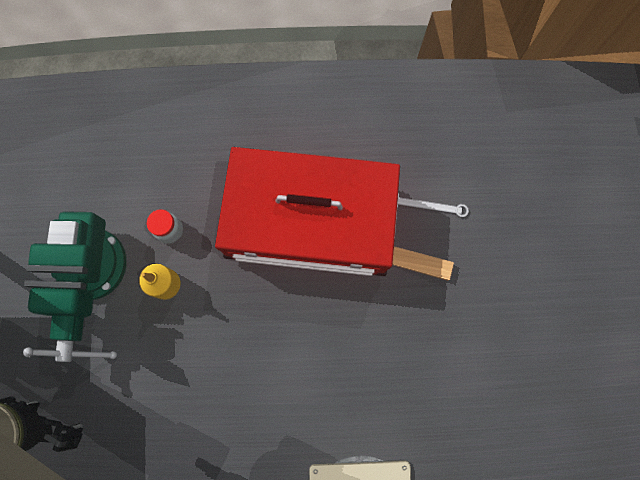

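View pics/side0.png

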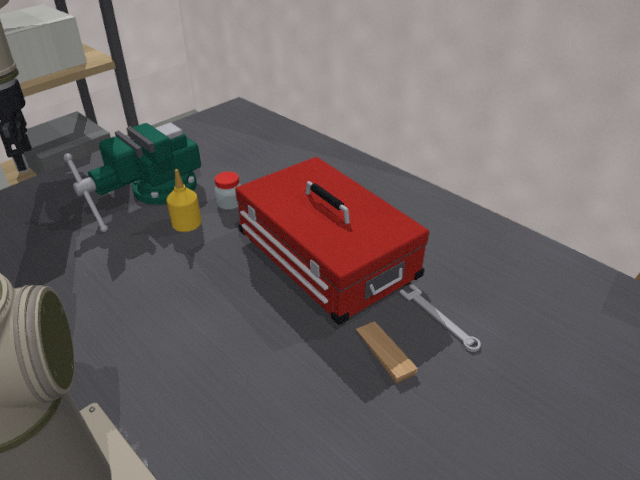

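The top view shows the lid corners near (232,148), (400,165), (393,268) and (217,248), with the wedge thick end at about (453,270) and the wrench beyond it. The side view shows the short foot at about (340,315). There the wedge runs from its thin end at about (367,328) to its thick end at about (405,375).

```bash
cat > h.py <<'E'
import numpy as np,cv2
from station import r
def cal(c):
    f=240/np.tan(np.radians(c["vertical_fov"]/2)); K=np.array([[f,0,c["cx"]],[0,f,c["cy"]],[0,0,1.]])
    return K,c["distortion"],cv2.Rodrigues(c["rvec"])[0],c["tvec"]
def ray(c,px,z):
    K,D,R,t=cal(c); u=cv2.undistortPoints(np.array(px,float).reshape(-1,1,2),K,D).reshape(-1,2)
    d=np.c_[u,np.ones(len(u))]@R; o=-R.T@t; return o+d*((z-o[2])/d[:,2])[:,None]
def proj(c,P):
    K,D,R,t=cal(c); return cv2.projectPoints(np.array(P,float).reshape(-1,1,3),c["rvec"],t,K,D)[0].reshape(-1,2)
def mask(c,kind):
    h=cv2.cvtColor(c["color"],cv2.COLOR_RGB2HSV).astype(int);H,S,V=h[...,0],h[...,1],h[...,2]
    m=((H<5)|(H>174))&(S>150)&(V>60) if kind=="red" else (H>8)&(H<22)&(S>70)&(V>80)
    return m.astype(np.uint8)
def blob(m,x0,x1,y0,y1):
    q=np.zeros_like(m);q[y0:y1,x0:x1]=m[y0:y1,x0:x1]
    cs=cv2.findContours(q,cv2.RETR_EXTERNAL,cv2.CHAIN_APPROX_NONE)[0]; return max(cs,key=cv2.contourArea)
E
python3 - <<'E'
from h import *
np.set_printoptions(precision=1,suppress=True)
t=r.camera("top");s=r.camera("side")
for n,c,b in(("top",t,(180,440,120,300)),("side",s,(220,440,140,330))):
    k=blob(mask(c,"red"),*b); print(n,"red",cv2.approxPolyDP(cv2.convexHull(k),4,True).reshape(-1,2).tolist())
for n,c,b in(("top",t,(380,480,230,300)),("side",s,(340,430,310,400))):
    k=blob(mask(c,"wood"),*b); p=cv2.approxPolyDP(cv2.convexHull(k),2,True).reshape(-1,2);print(n,"wood",p.tolist());print(np.c_[ray(c,p,0)[:,:2],ray(c,p,19)[:,:2],ray(c,p,3)[:,:2]])
for n,c,b in(("top",t,(380,480,230,300)),):pass
g=s["color"][290:400,320:440,::-1];cv2.imwrite("pics/crop1.png",cv2.resize(g,None,fx=5,fy=5,interpolation=cv2.INTER_CUBIC))
E
```

```text
top red [[231, 148], [398, 164], [391, 266], [374, 273], [224, 254], [215, 243]]
side red [[237, 187], [317, 157], [427, 229], [421, 268], [413, 279], [355, 313], [330, 314], [244, 232]]
top wood [[394, 246], [453, 262], [449, 279], [394, 265]]
[[ 587.6 -102.5  583.7  -99.5  587.  -102.1]
 [ 545.3 -239.   542.2 -233.6  544.8 -238.1]
 [ 505.8 -226.2  503.3 -221.   505.4 -225.4]
 [ 542.7  -99.8  539.5  -96.8  542.2  -99.3]]
side wood [[356, 328], [374, 321], [415, 365], [415, 374], [395, 382]]
[[ 550.5  -87.   537.1  -97.6  548.3  -88.7]
 [ 588.6  -99.9  574.3 -110.2  586.4 -101.6]
 [ 558.6 -221.4  545.1 -228.6  556.5 -222.5]
 [ 542.6 -233.4  529.5 -240.2  540.6 -234.4]
 [ 504.5 -218.7  492.3 -225.9  502.5 -219.8]]
```

View pics/crop1.png

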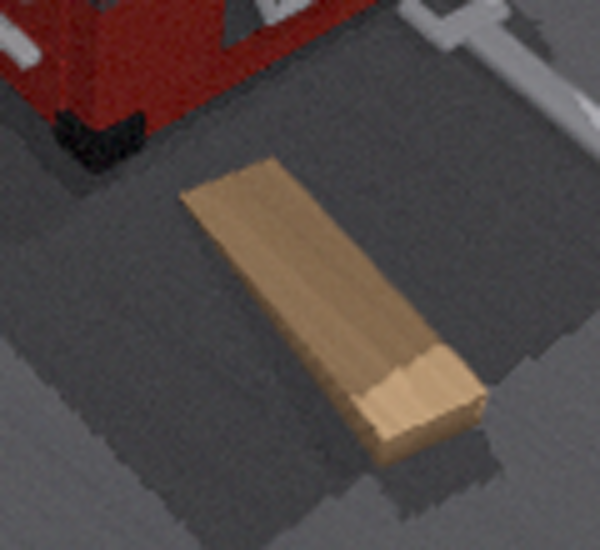

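The crop shows the wedge's thin end with corners at image (356,329) and (375,321). Its thick end face runs from (397,380) to (417,371), pointing away from the chest. The foot collar is at about (340,315).

Run:
```python
from h import *
from scipy.optimize import least_squares
np.set_printoptions(precision=1,suppress=True)
t=r.camera("top");s=r.camera("side")
A=ray(t,[[231,148],[398.5,164],[391.5,266],[215,245]],145)[:,:2];B=ray(s,[[317,157],[427,229],[237,187]],145)[:,:2]
print("top FL,FR,NR,NL",A.tolist());print("side FL,FR,NL",B.tolist())
C=np.array([[112,182],[112,-182],[-112,-182],[-112,182]])
def tf(p,c): a=p[2];return np.array(c)@np.array([[np.cos(a),np.sin(a)],[-np.sin(a),np.cos(a)]])+p[:2]
f=least_squares(lambda p:np.r_[(tf(p,C)[:3]-A[:3]).ravel(),(tf(p,C)[[0,1,3]]-B).ravel()],[650,0,0],loss="soft_l1",f_scale=3);p=f.x
print("chest",p,np.degrees(p[2]),f.fun)
F=tf(p,[[-85,-155]])[0];print("foot",F,"corners",tf(p,C),"y axis",tf([0,0,p[2]],[[0,1]]))
tip=np.array([567,-95.]);th=np.array([522.5,-227.]);d=(tip-th)/np.linalg.norm(tip-th)
n=np.array([-d[1],d[0]]);print("d",d,"foot rel tip along,lateral(left+)",(F-tip)@d,(F-tip)@n, "yaw rel chest y",np.degrees(np.arctan2(-d[0],d[1])-p[2]))
# joint6 facing
print(proj(s,[[F[0],F[1],7]]),proj(t,[[F[0],F[1],145]]))
```

```text
top FL,FR,NR,NL [[781.344242565135, 254.953139859668], [734.5459065885427, -100.18831514223392], [516.7873908018439, -71.57010862747059], [570.3017612227211, 284.6315410095923]]
side FL,FR,NL [[782.8358195922557, 249.40442438747567], [734.488084069292, -97.83821190503153], [569.8227929851732, 280.8917746119948]]
chest [648.9  91.4  -6.4] -367.7675970685325 [ 3.1  1.6  0.7 -3.9 -3.5 -2.2  1.6  7.2  0.8 -6.2 -7.3  6. ]
foot [543.7 -50.7] corners [[ 784.5  256.6]
 [ 735.3 -104.1]
 [ 513.3  -73.8]
 [ 562.5  286.9]] y axis [[0.1 1. ]]
d [0.3 0.9] foot rel tip along,lateral(left+) 34.53716019939844 36.20814746307991 yaw rel chest y 349.1375441886652
[[339.9 317.5]] [[380.5 253.2]]
```

```bash
python3 -m handwheel '[{"hand":0.35,"translation":[175,-370,0],"turn":[0,0,16]},{"hand":0.35,"translation":[175,-370,0],"turn":[0,0,16]},{"hand":0.35,"translation":[175,-370,0],"turn":[0,0,16]},{"hand":0.35,"translation":[175,-370,0],"turn":[0,0,16]},{"hand":0.35,"translation":[175,-370,0],"turn":[0,0,16]},{"hand":0.35,"translation":[175,-370,0],"turn":[0,0,16]},{"hand":0.35,"translation":[175,-370,0],"turn":[0,0,16]},{"hand":0.35,"translation":[175,-370,0],"turn":[0,0,16]},{"hand":0.35,"translation":[175,-370,0],"turn":[0,0,16]},{"hand":0.35,"translation":[175,-370,0],"turn":[0,0,16]}]'
```

```text
time_s: 1.13
tcp_pos: [416.9, 177.0, 231.6]
tool_rot: [[-0.991, 0.135, 0.001], [0.135, 0.991, -0.0], [-0.001, 0.0, -1.0]]
force: [0.5, -0.8, -0.4]
gripper_width: 30.0
gripper_force: 0.0
```

```bash
python3 -m handwheel '[{"hand":0.35,"translation":[176,-368,0],"turn":[0,0,0]},{"hand":0.35,"translation":[176,-368,0],"turn":[0,0,0]},{"hand":0.35,"translation":[176,-368,0],"turn":[0,0,0]},{"hand":0.35,"translation":[176,-368,0],"turn":[0,0,0]},{"hand":0.35,"translation":[176,-368,0],"turn":[0,0,0]},{"hand":0.35,"translation":[176,-368,0],"turn":[0,0,0]},{"hand":0.35,"translation":[176,-368,0],"turn":[0,0,0]},{"hand":0.35,"translation":[176,-368,0],"turn":[0,0,0]},{"hand":0.35,"translation":[176,-368,0],"turn":[0,0,0]},{"hand":0.35,"translation":[176,-368,0],"turn":[0,0,0]}]'
python3 -m handwheel '[{"hand":0.35,"translation":[0,0,-40],"turn":[0,0,0]},{"hand":0.35,"translation":[0,0,-80],"turn":[0,0,0]},{"hand":0.35,"translation":[0,0,-120],"turn":[0,0,0]},{"hand":0.35,"translation":[0,0,-160],"turn":[0,0,0]},{"hand":0.35,"translation":[0,0,-190],"turn":[0,0,0]},{"hand":0.35,"translation":[0,0,-200],"turn":[0,0,0]},{"hand":0.35,"translation":[0,0,-200],"turn":[0,0,0]}]'
cat > look.py <<'E'
import sys
from h import *
n,cam,x0,x1,y0,y1=sys.argv[1],sys.argv[2],*map(int,sys.argv[3:7])
c=r.camera(cam)["color"][y0:y1,x0:x1,::-1];cv2.imwrite(f"pics/{n}.png",cv2.resize(c,None,fx=4,fy=4,interpolation=cv2.INTER_CUBIC))
E
python3 look.py a1 side 310 490 240 390
```

```text
time_s: 1.97
tcp_pos: [592.8, -191.8, 231.0]
tool_rot: [[-0.991, 0.135, 0.0], [0.135, 0.991, -0.001], [-0.0, -0.001, -1.0]]
force: [1.6, 0.1, -0.2]
gripper_width: 30.0
gripper_force: 0.0
time_s: 2.55
tcp_pos: [589.4, -187.5, 27.5]
tool_rot: [[-0.991, 0.134, -0.006], [0.134, 0.991, 0.003], [0.007, 0.002, -1.0]]
force: [-0.6, 0.6, 1.0]
gripper_width: 30.2
gripper_force: 0.0
```

View pics/a1.png

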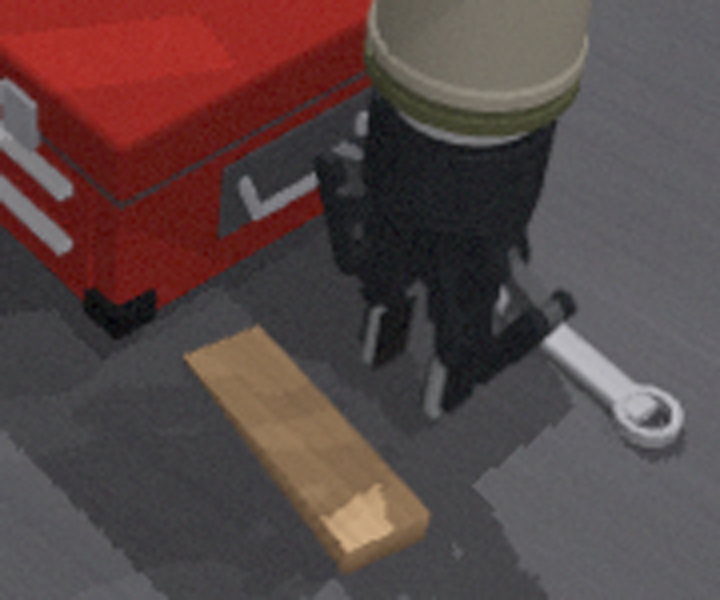

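The fingers hang beside the wedge on its right side, with tips at crop (370,360) and (437,410). The wedge (190,355)-(430,530) is untouched and the chest side is clear.

```bash
python3 -m handwheel '[{"hand":0.35,"translation":[0,0,-10],"turn":[0,0,0]},{"hand":0.35,"translation":[0,0,-18],"turn":[0,0,0]},{"hand":0.35,"translation":[0,0,-23],"turn":[0,0,0]},{"hand":0.35,"translation":[0,0,-26],"turn":[0,0,0]},{"hand":0.35,"translation":[0,0,-26],"turn":[0,0,0]},{"hand":0.35,"translation":[0,0,-26],"turn":[0,0,0]}]'
```

```text
time_s: 3.1
tcp_pos: [592.3, -188.7, 5.5]
tool_rot: [[-0.991, 0.134, 0.0], [0.134, 0.991, -0.0], [-0.0, -0.0, -1.0]]
force: [-0.5, -0.3, -0.6]
gripper_width: 29.9
gripper_force: 0.0
```

```bash
python3 -m handwheel '[{"hand":0.35,"translation":[-4,0.5,0],"turn":[0,0,0]},{"hand":0.35,"translation":[-8,1,0],"turn":[0,0,0]},{"hand":0.35,"translation":[-12,1.5,0],"turn":[0,0,0]},{"hand":0.35,"translation":[-16,2,0],"turn":[0,0,0]},{"hand":0.35,"translation":[-20,2.5,0],"turn":[0,0,0]},{"hand":0.35,"translation":[-24,3,0],"turn":[0,0,0]},{"hand":0.35,"translation":[-27,3.5,0],"turn":[0,0,0]},{"hand":0.35,"translation":[-30,4,0],"turn":[0,0,0]},{"hand":0.35,"translation":[-33,4.5,0],"turn":[0,0,0]},{"hand":0.35,"translation":[-33,4.5,0],"turn":[0,0,0]}]'
cat > wed.py <<'E'
from h import *
np.set_printoptions(precision=1,suppress=True)
c=r.camera("side");F=np.array([543.7,-50.7]);u=np.array([.135,.991]);n=np.array([-.991,.135])
k=blob(mask(c,"wood"),325,440,300,420);p=cv2.approxPolyDP(cv2.convexHull(k),1.5,True).reshape(-1,2).astype(float)
print(p.tolist())
for z in(0,3,19):
    q=ray(c,p,z)[:,:2]-F; print(z,"along,left of foot:",(np.c_[q@u,q@n]).tolist() and np.round(np.c_[q@u,q@n],1).tolist())
E
python3 wed.py; python3 look.py a2 side 310 490 250 400
```

```text
time_s: 3.93
tcp_pos: [558.7, -184.0, 5.2]
tool_rot: [[-0.991, 0.134, -0.0], [0.134, 0.991, 0.0], [0.0, 0.0, -1.0]]
force: [0.7, -0.2, -0.1]
gripper_width: 30.0
gripper_force: 0.0
[[411.0, 377.0], [392.0, 386.0], [349.0, 333.0], [367.0, 325.0], [412.0, 370.0]]
0 along,left of foot: [[-181.4, -13.4], [-174.6, 26.1], [-36.5, 7.2], [-42.2, -33.5], [-171.7, -25.6]]
3 along,left of foot: [[-182.7, -11.5], [-176.0, 27.8], [-38.5, 9.0], [-44.1, -31.5], [-173.1, -23.7]]
19 along,left of foot: [[-190.0, -1.6], [-183.4, 36.9], [-48.8, 18.5], [-54.3, -21.1], [-180.5, -13.5]]
```

View pics/a2.png

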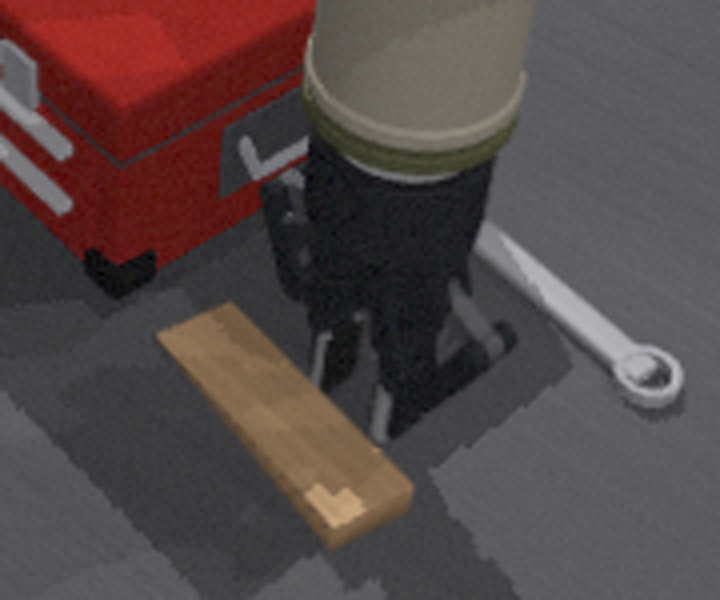

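After the side push the tip is about 11 mm right of the foot line. The wedge is still about 7° off, with tip corners at (349,333) and (367,325). I'll push again nearer the tip.

```bash
python3 -m handwheel '[{"hand":0.35,"translation":[6,-1,0],"turn":[0,0,0]},{"hand":0.35,"translation":[8.5,10,-2],"turn":[0,0,0]},{"hand":0.35,"translation":[8.5,19,-2],"turn":[0,0,0]},{"hand":0.35,"translation":[5,19.5,-2],"turn":[0,0,0]},{"hand":0.35,"translation":[2,20,-2],"turn":[0,0,0]},{"hand":0.35,"translation":[0,20.5,-2],"turn":[0,0,0]},{"hand":0.35,"translation":[-2.5,20.5,-2],"turn":[0,0,0]},{"hand":0.35,"translation":[-2.5,20.5,-2],"turn":[0,0,0]}]'
python3 wed.py
```

```text
time_s: 4.7
tcp_pos: [556.1, -163.7, 3.3]
tool_rot: [[-0.991, 0.134, -0.0], [0.134, 0.991, -0.0], [0.0, -0.0, -1.0]]
force: [-0.8, -0.1, -0.6]
gripper_width: 29.6
gripper_force: 0.0
[[346.0, 337.0], [363.0, 328.0], [412.0, 371.0], [411.0, 378.0], [393.0, 389.0]]
0 along,left of foot: [[-40.7, 18.1], [-43.3, -22.2], [-173.2, -24.1], [-182.9, -11.9], [-180.2, 29.1]]
3 along,left of foot: [[-42.6, 19.8], [-45.2, -20.3], [-174.6, -22.2], [-184.3, -10.0], [-181.6, 30.8]]
19 along,left of foot: [[-52.9, 29.1], [-55.4, -10.2], [-182.0, -12.0], [-191.4, -0.1], [-188.8, 39.8]]
```

```bash
python3 -m handwheel '[{"hand":0.35,"translation":[35,-5,0],"turn":[0,0,0]},{"hand":0.35,"translation":[35,-5,40],"turn":[0,0,0]},{"hand":0.14,"translation":[20,-35,60],"turn":[0,0,-7]},{"hand":0.14,"translation":[0,-60,60],"turn":[0,0,-14]},{"hand":0.14,"translation":[-20,-85,60],"turn":[0,0,-21]},{"hand":0.14,"translation":[-40,-100,60],"turn":[0,0,-28]},{"hand":0.14,"translation":[-52.5,-102,60],"turn":[0,0,-35]},{"hand":0.14,"translation":[-52.5,-102,60],"turn":[0,0,-42]},{"hand":0.14,"translation":[-52.5,-102,60],"turn":[0,0,-49]},{"hand":0.14,"translation":[-52.5,-102,60],"turn":[0,0,-56]}]'
python3 -m handwheel '[{"hand":0.14,"translation":[0,0,0],"turn":[0,0,-7]},{"hand":0.14,"translation":[0,0,0],"turn":[0,0,-14]},{"hand":0.14,"translation":[0,0,0],"turn":[0,0,-21]},{"hand":0.14,"translation":[0,0,-20],"turn":[0,0,-28]},{"hand":0.14,"translation":[0,0,-40],"turn":[0,0,-35]},{"hand":0.14,"translation":[0,0,-54],"turn":[0,0,-37.5]},{"hand":0.14,"translation":[0,0,-57],"turn":[0,0,-37.5]},{"hand":0.14,"translation":[0,0,-57],"turn":[0,0,-37.5]},{"hand":0.14,"translation":[0,0,-57],"turn":[0,0,-37.5]}]'; python3 wed.py; python3 look.py a3 side 310 490 270 420
```

```text
time_s: 5.58
tcp_pos: [503.8, -266.2, 63.4]
tool_rot: [[-0.436, 0.9, 0.0], [0.9, 0.436, -0.0], [-0.0, 0.0, -1.0]]
force: [-0.3, 0.1, 0.4]
gripper_width: 12.1
gripper_force: 0.0
time_s: 6.33
tcp_pos: [504.5, -266.0, 6.9]
tool_rot: [[0.193, 0.981, 0.0], [0.981, -0.193, -0.0], [-0.0, 0.0, -1.0]]
force: [0.6, -0.4, 0.4]
gripper_width: 11.8
gripper_force: 0.0
[[346.0, 337.0], [363.0, 328.0], [401.0, 361.0], [404.0, 366.0], [398.0, 386.0], [393.0, 388.0]]
0 along,left of foot: [[-40.7, 18.1], [-43.3, -22.2], [-145.2, -24.2], [-156.6, -20.6], [-181.0, 17.9], [-178.7, 27.6]]
3 along,left of foot: [[-42.6, 19.8], [-45.2, -20.3], [-146.7, -22.3], [-158.0, -18.7], [-182.4, 19.7], [-180.1, 29.3]]
19 along,left of foot: [[-52.9, 29.1], [-55.4, -10.2], [-154.7, -12.2], [-165.8, -8.6], [-189.6, 28.9], [-187.3, 38.4]]
```

View pics/a3.png

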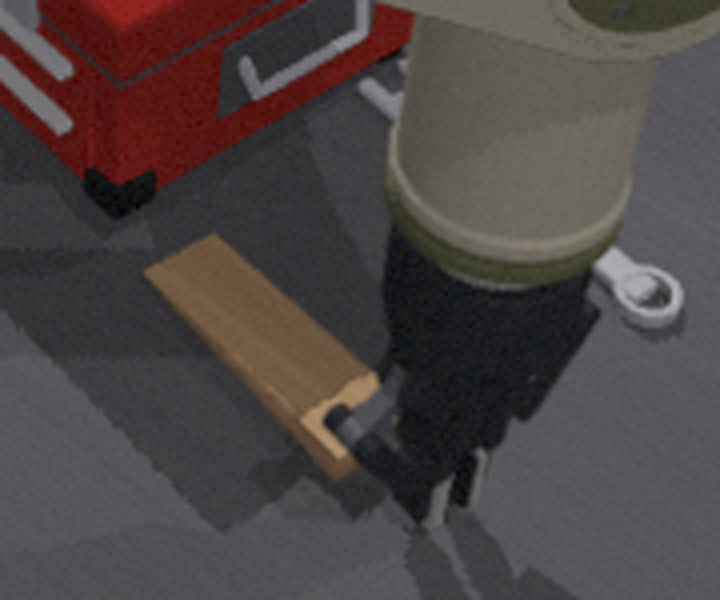

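The wedge lies aligned toward the foot, with its tip at image (354,332). The fingers stand about 26 mm behind its thick end.

```bash
python3 -m handwheel '[{"hand":0.14,"translation":[1,5,0],"turn":[0,0,0]},{"hand":0.14,"translation":[2,10,0],"turn":[0,0,0]},{"hand":0.14,"translation":[3,15,0],"turn":[0,0,0]},{"hand":0.14,"translation":[4,20,0],"turn":[0,0,0]},{"hand":0.14,"translation":[5,25,0],"turn":[0,0,0]},{"hand":0.14,"translation":[6,30,0],"turn":[0,0,0]},{"hand":0.14,"translation":[7,35,0],"turn":[0,0,0]},{"hand":0.14,"translation":[8,40,0],"turn":[0,0,0]},{"hand":0.14,"translation":[9,45,0],"turn":[0,0,0]},{"hand":0.14,"translation":[9,45,0],"turn":[0,0,0]}]'; python3 wed.py
```

```text
time_s: 7.27
tcp_pos: [513.3, -219.5, 6.2]
tool_rot: [[0.194, 0.981, -0.0], [0.981, -0.194, 0.001], [0.0, -0.0, -1.0]]
force: [0.2, -0.4, 0.7]
gripper_width: 12.0
gripper_force: 0.0
[[338.0, 330.0], [356.0, 321.0], [383.0, 345.0], [389.0, 377.0], [384.0, 379.0]]
0 along,left of foot: [[-17.9, 19.0], [-21.3, -23.4], [-97.7, -23.9], [-157.5, 17.2], [-155.3, 27.0]]
3 along,left of foot: [[-19.9, 20.8], [-23.3, -21.5], [-99.4, -22.0], [-159.0, 18.9], [-156.7, 28.7]]
19 along,left of foot: [[-30.7, 30.0], [-34.0, -11.3], [-108.4, -11.9], [-166.7, 28.2], [-164.5, 37.8]]
```

```bash
python3 -m handwheel '[{"hand":0.14,"translation":[1,5,0],"turn":[0,0,0]},{"hand":0.14,"translation":[2,9,0],"turn":[0,0,0]},{"hand":0.14,"translation":[2.8,13,0],"turn":[0,0,0]},{"hand":0.14,"translation":[3.5,16,0],"turn":[0,0,0]},{"hand":0.14,"translation":[3.5,16,0],"turn":[0,0,0]}]'
for i in 1 2 3 ; do python3 -m handwheel '[{"hand":0.14,"translation":[0.4,2,0],"turn":[0,0,0]},{"hand":0.14,"translation":[0.8,4,0],"turn":[0,0,0]},{"hand":0.14,"translation":[0.8,4,0],"turn":[0,0,0]}]' | egrep 'tcp|force: \['; done; python3 wed.py
```

```text
time_s: 7.73
tcp_pos: [516.8, -203.9, 6.2]
tool_rot: [[0.194, 0.981, -0.0], [0.981, -0.194, 0.0], [0.0, -0.0, -1.0]]
force: [0.8, -0.7, -0.3]
gripper_width: 12.3
gripper_force: 0.0
tcp_pos: [517.6, -200.3, 6.3]
force: [0.2, 0.5, -0.2]
tcp_pos: [518.4, -196.3, 6.3]
force: [-0.6, -0.7, 0.5]
tcp_pos: [519.2, -192.3, 6.3]
force: [0.8, 1.0, -0.3]
[[330.0, 321.0], [351.0, 316.0], [372.0, 334.0], [379.0, 367.0], [375.0, 369.0]]
0 along,left of foot: [[9.6, 16.7], [-5.2, -24.3], [-65.1, -25.8], [-130.6, 16.3], [-129.5, 24.9]]
3 along,left of foot: [[7.4, 18.5], [-7.3, -22.3], [-67.0, -23.9], [-132.2, 18.1], [-131.1, 26.6]]
19 along,left of foot: [[-3.9, 27.8], [-18.3, -12.2], [-76.7, -13.7], [-140.5, 27.4], [-139.4, 35.8]]
```

```bash
python3 -m handwheel '[{"hand":0.14,"translation":[0.4,2,0],"turn":[0,0,0]},{"hand":0.14,"translation":[0.6,3,0],"turn":[0,0,0]},{"hand":0.14,"translation":[0.6,3,0],"turn":[0,0,0]}]' | egrep 'tcp|force: \['
python3 -m handwheel '[{"hand":0.14,"translation":[0.4,2,0],"turn":[0,0,0]},{"hand":0.14,"translation":[0.6,3,0],"turn":[0,0,0]},{"hand":0.14,"translation":[0.6,3,0],"turn":[0,0,0]}]' | egrep 'tcp|force: \['
```

```text
tcp_pos: [519.8, -189.4, 6.3]
force: [-0.7, -0.1, 0.2]
tcp_pos: [520.4, -186.4, 6.3]
force: [0.8, 0.5, -0.5]
```

```bash
python3 -m handwheel '[{"hand":0.14,"translation":[0.4,2,0],"turn":[0,0,0]},{"hand":0.14,"translation":[0.6,3,0],"turn":[0,0,0]},{"hand":0.14,"translation":[0.6,3,0],"turn":[0,0,0]}]' | egrep 'tcp|force: \['
```

```text
tcp_pos: [521.0, -183.4, 6.3]
force: [0.0, 0.9, -0.2]
```

```bash
python3 -m handwheel '[{"hand":0.14,"translation":[0.4,2,0],"turn":[0,0,0]},{"hand":0.14,"translation":[0.6,3,0],"turn":[0,0,0]},{"hand":0.14,"translation":[0.6,3,0],"turn":[0,0,0]}]' | egrep 'tcp|force: \['
```

```text
tcp_pos: [521.6, -180.5, 6.3]
force: [0.5, -0.2, 0.1]
```

```bash
python3 wed.py; python3 look.py a4 side 310 490 270 420
```

```text
[[327.0, 317.0], [352.0, 316.0], [368.0, 330.0], [375.0, 362.0], [370.0, 364.0]]
0 along,left of foot: [[21.4, 14.8], [-6.4, -25.8], [-53.0, -26.5], [-118.0, 14.4], [-115.8, 24.6]]
3 along,left of foot: [[19.2, 16.6], [-8.5, -23.9], [-54.8, -24.5], [-119.6, 16.2], [-117.4, 26.3]]
19 along,left of foot: [[7.7, 25.9], [-19.5, -13.7], [-64.8, -14.3], [-128.2, 25.5], [-126.0, 35.4]]
```

View pics/a4.png

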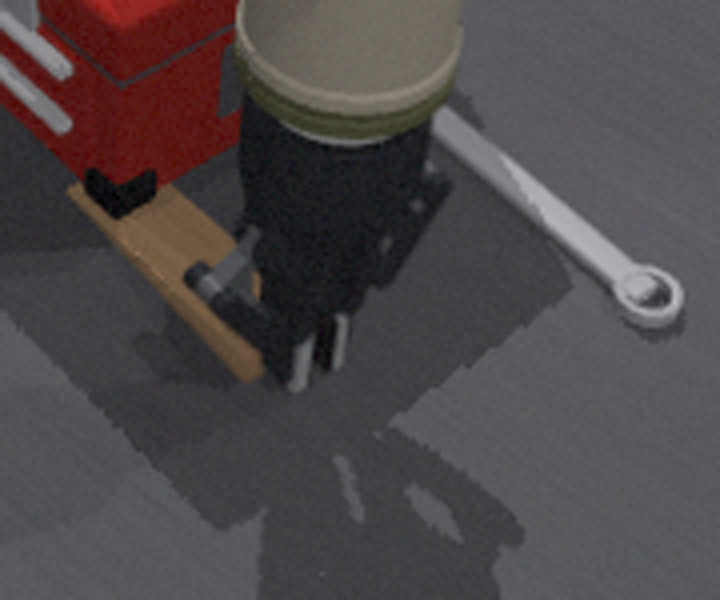

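The wedge is now under the foot, with its tip visible at image (327,317) and the foot on its top. There is no resistance yet, so I'll keep pushing.

```bash
python3 -m handwheel '[{"hand":0.14,"translation":[0.4,2,0],"turn":[0,0,0]},{"hand":0.14,"translation":[0.6,3,0],"turn":[0,0,0]},{"hand":0.14,"translation":[0.6,3,0],"turn":[0,0,0]}]' | egrep 'tcp|force: \['
```

```text
tcp_pos: [522.1, -178.1, 6.3]
force: [0.4, -4.8, -0.4]
```

```bash
python3 -m handwheel '[{"hand":0.14,"translation":[0.4,2,0],"turn":[0,0,0]},{"hand":0.14,"translation":[0.6,3,0],"turn":[0,0,0]},{"hand":0.14,"translation":[0.6,3,0],"turn":[0,0,0]}]' | egrep 'tcp|force: \['
```

```text
tcp_pos: [522.7, -175.8, 6.4]
force: [-1.9, -8.2, -2.7]
```

Resistance has built to about 8 N, so the wedge is snug. I'll back off and go above the corner with the fingers shut.

```bash
python3 -m handwheel '[{"hand":0.14,"translation":[-1,-5,0],"turn":[0,0,0]},{"hand":0.14,"translation":[-6,-30,0],"turn":[0,0,0]},{"hand":0.14,"translation":[-8,-40,20],"turn":[0,0,0]},{"hand":0,"translation":[-8,-40,60],"turn":[0,0,0]},{"hand":0,"translation":[-8,-40,100],"turn":[0,0,0]},{"hand":0,"translation":[-8,-40,140],"turn":[0,0,0]},{"hand":0,"translation":[-8,-40,180],"turn":[0,0,0]},{"hand":0,"translation":[-6,-10,200],"turn":[0,0,0]},{"hand":0,"translation":[0,25,200],"turn":[0,0,0]},{"hand":0,"translation":[7,60,200],"turn":[0,0,0]}]'
python3 -m handwheel '[{"hand":0,"translation":[7,35,0],"turn":[0,0,0]},{"hand":0,"translation":[14,64,0],"turn":[0,0,0]},{"hand":0,"translation":[14,64,-25],"turn":[0,0,0]},{"hand":0,"translation":[14,64,-45],"turn":[0,0,0]},{"hand":0,"translation":[14,64,-50],"turn":[0,0,0]},{"hand":0,"translation":[14,64,-50],"turn":[0,0,0]},{"hand":0,"translation":[14,64,-50],"turn":[0,0,0]}]'; python3 wed.py; python3 look.py a5 side 260 440 210 360
```

```text
time_s: 10.97
tcp_pos: [531.0, -114.2, 209.2]
tool_rot: [[0.196, 0.981, 0.005], [0.981, -0.196, -0.001], [0.0, 0.005, -1.0]]
force: [-0.1, 1.1, -1.2]
gripper_width: 0.2
gripper_force: 0.0
time_s: 11.55
tcp_pos: [543.7, -50.7, 156.7]
tool_rot: [[0.195, 0.981, -0.0], [0.981, -0.195, 0.0], [0.0, -0.0, -1.0]]
force: [0.5, -0.8, 1.0]
gripper_width: 0.2
gripper_force: 0.0
[[325.0, 316.0], [329.0, 314.0], [354.0, 317.0], [388.0, 347.0], [387.0, 352.0], [369.0, 363.0]]
0 along,left of foot: [[25.9, 16.3], [25.3, 6.7], [-10.9, -27.2], [-106.9, -28.0], [-114.4, -18.5], [-113.0, 24.5]]
3 along,left of foot: [[23.7, 18.0], [23.1, 8.5], [-12.9, -25.3], [-108.6, -26.1], [-116.1, -16.6], [-114.6, 26.2]]
19 along,left of foot: [[12.0, 27.3], [11.5, 18.0], [-23.8, -15.0], [-117.4, -15.8], [-124.7, -6.5], [-123.3, 35.3]]
```

View pics/a5.png

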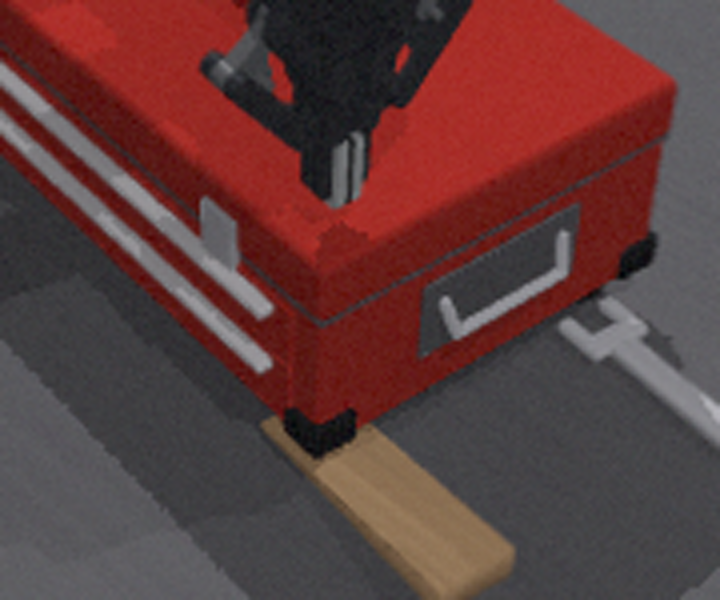

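The wedge stays under the foot and the shut fingers hang over the near-right lid corner, at crop (340,205). I'll press now.

```bash
python3 -m handwheel '[{"hand":0,"translation":[0,0,-5],"turn":[0,0,0]},{"hand":0,"translation":[0,0,-9],"turn":[0,0,0]},{"hand":0,"translation":[0,0,-11],"turn":[0,0,0]},{"hand":0,"translation":[0,0,-12],"turn":[0,0,0]},{"hand":0,"translation":[0,0,-12],"turn":[0,0,0]},{"hand":0,"translation":[0,0,-12],"turn":[0,0,0]}]' | egrep 'tcp|force: \['
```

```text
tcp_pos: [543.7, -50.9, 144.7]
force: [-2.3, -0.8, 5.7]
```

```bash
python3 -m handwheel '[{"hand":0,"translation":[0,0,-0.5],"turn":[0,0,0]},{"hand":0,"translation":[0,0,-0.5],"turn":[0,0,0]},{"hand":0,"translation":[0,0,-0.5],"turn":[0,0,0]},{"hand":0,"translation":[0,0,-0.5],"turn":[0,0,0]}]' | egrep 'tcp|force: \['
```

```text
tcp_pos: [543.8, -50.9, 144.7]
force: [-5.0, -0.7, 7.3]
```

```bash
python3 -m handwheel '[{"hand":0,"translation":[-0.4,0,-0.3],"turn":[0,0,0]},{"hand":0,"translation":[-0.8,0,-0.7],"turn":[0,0,0]},{"hand":0,"translation":[-0.8,0,-0.7],"turn":[0,0,0]},{"hand":0,"translation":[-0.8,0,-0.7],"turn":[0,0,0]},{"hand":0,"translation":[-0.8,0,-0.7],"turn":[0,0,0]}]' | egrep 'tcp|force: \['
```

```text
tcp_pos: [543.6, -50.8, 144.6]
force: [-3.2, -0.3, 10.3]
```

10 N with almost no give. Hold a moment longer, then release in steps to see where contact ends.

```bash
python3 -m handwheel '[{"hand":0,"translation":[-0.3,0,-0.2],"turn":[0,0,0]},{"hand":0,"translation":[-0.3,0,-0.2],"turn":[0,0,0]},{"hand":0,"translation":[-0.3,0,-0.2],"turn":[0,0,0]},{"hand":0,"translation":[-0.3,0,-0.2],"turn":[0,0,0]},{"hand":0,"translation":[-0.3,0,-0.2],"turn":[0,0,0]},{"hand":0,"translation":[-0.3,0,-0.2],"turn":[0,0,0]}]' | egrep 'tcp|force: \['
python3 -m handwheel '[{"hand":0,"translation":[0,0,1],"turn":[0,0,0]},{"hand":0,"translation":[0,0,1],"turn":[0,0,0]},{"hand":0,"translation":[0,0,1],"turn":[0,0,0]}]' | egrep 'tcp|force: \['
python3 -m handwheel '[{"hand":0,"translation":[0,0,0.7],"turn":[0,0,0]},{"hand":0,"translation":[0,0,0.7],"turn":[0,0,0]},{"hand":0,"translation":[0,0,0.7],"turn":[0,0,0]}]' | egrep 'tcp|force: \['
```

```text
tcp_pos: [543.6, -50.9, 144.6]
force: [-2.0, 1.1, 9.8]
tcp_pos: [543.2, -50.7, 144.6]
force: [-0.7, -0.5, 6.7]
tcp_pos: [542.8, -50.7, 144.7]
force: [1.4, -0.1, 2.6]
```

```bash
python3 -m handwheel '[{"hand":0,"translation":[0,0,5],"turn":[0,0,0]},{"hand":0,"translation":[0,0,40],"turn":[0,0,0]},{"hand":0,"translation":[0,0,80],"turn":[0,0,0]},{"hand":0,"translation":[0,-30,100],"turn":[0,0,0]},{"hand":0,"translation":[0,-30,100],"turn":[0,0,0]},{"hand":0,"translation":[0,-30,100],"turn":[0,0,0]}]' | egrep 'time|tcp|force: \['; python3 wed.py; python3 look.py a6 side 230 430 180 330
```

```text
time_s: 14.4
tcp_pos: [543.4, -81.8, 246.5]
force: [-0.1, 0.6, -0.1]
[[325.0, 316.0], [329.0, 314.0], [354.0, 317.0], [388.0, 347.0], [387.0, 352.0], [369.0, 363.0]]
0 along,left of foot: [[25.9, 16.3], [25.3, 6.7], [-10.9, -27.2], [-106.9, -28.0], [-114.4, -18.5], [-113.0, 24.5]]
3 along,left of foot: [[23.7, 18.0], [23.1, 8.5], [-12.9, -25.3], [-108.6, -26.1], [-116.1, -16.6], [-114.6, 26.2]]
19 along,left of foot: [[12.0, 27.3], [11.5, 18.0], [-23.8, -15.0], [-117.4, -15.8], [-124.7, -6.5], [-123.3, 35.3]]
```

Run:
```python
from h import *
t=r.camera("side")
k=blob(mask(t,"red"),220,440,140,330);print(cv2.approxPolyDP(cv2.convexHull(k),4,True).reshape(-1,2).tolist())
```

```text
[[236, 187], [317, 157], [427, 229], [421, 268], [413, 279], [355, 313], [330, 314], [243, 231]]
```

View pics/a6.png

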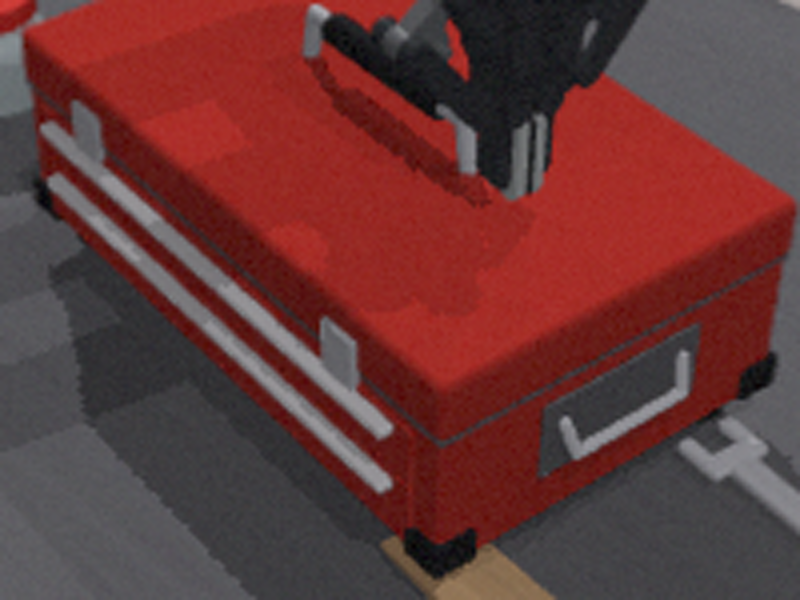

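The wedge sits under the foot, unchanged by the press, the chest outline is where it was, and the hand is 100 mm above the lid, touching nothing.

```bash
python3 -c "
from station import r
print(r.hand_in())"
```

```text
the job is handed in; nothing more can be done
None
```

I slid the wedge thin end first under the short foot until it met about 8 N of resistance, then pressed the corner above it at about 10 N; it gave about 0.1 mm, the chest stayed put, and I handed the job in at about 14.5 s.

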